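Hold a sample tube on the vortex mixer

ROBOT

A 6-joint arm with a two-finger parallel gripper is mounted at the origin on the work surface; the furniture and walls round the work are solid. World frame = base frame: x ahead of the robot, y to its left, z up, the work surface at z = 0. Lengths are in mm, angles in rad, forces in N, time in s.
With the tool pointing down it reaches from about 300 to 775 mm from the base axis. Payload 14.6 kg.
Tool frame: the origin (TCP) lies at the very end of the fingers, on their centre line; the grasp point (between the pads) lies 19 mm behind it; z points along the fingers, y is the line along which they close (so a half turn about z gives the same grasp; the last joint's range is limited). The gripper opens to 94 mm and grips with 3 to 60 N. Pads are 16 mm wide; open, the fingers measure 119 mm over their backs; the gripper's body (75 mm by 177 mm) begins 78 mm behind the grasp point.
Start: joints at [-1.233, 0.3, 1.521, -0, 1.321, -0.067], TCP at [216.601, -505.542, 205.446] pointing down, gripper open.
Joint ranges: [-3.03, 3.03], [-0.79, 2.21], [0.23, 2.52], [-1.04, 4.18], [0, 3.07], [-2.55, 2.55]. Speed limits (rad/s): [2.22, 2.22, 2.57, 3.14, 3.14, 3.14].

INTERFACE

Orientations are given as [roll, pitch, yaw] about the fixed x, y, z axes, in that order (R = Rz(yaw) Ry(pitch) Rx(roll)).
In Python, from cell import manip gives the robot as it stands.
- The arm moves only by the tool servo_tool, never from a script. Its argument "motion" is a list that holds one entry, the list of rows, each a list of 7 numbers: the shift along the world's x, y, z as a fraction of full scale, then the turn, a rotation vector about the world's x, y, z as a fraction of full scale, then the closure, from 0 (fully open) to 1 (shut). In form: [[[x, y, z, rx, ry, rz, gripper], ...]]. A call has 1 to 10 rows; each row is the pose to reach, as a shift and turn from the pose commanded when the call began, turning the shorter way round; what a row does not reach only later rows make up. Full scale, the value 1, is 0.5 m for a shift and pi rad for a turn. A row lasts 1/10 s, in which the tool goes at most 50 mm and 8.59 degrees, less where a joint would pass 70% of its speed; a pose out of reach is approached as far as the arm can. A call with a number of a shift or a turn outside -1 to 1 is refused whole. A call with a gripper value outside its range is refused whole. The fingers move at their own pace and stop on an object; "newtons" is the grip in N (left out, the last holds). Time passes only in rows, so rows that repeat a pose let the fingers close. It gives the time, the measured TCP pose, the force, the opening and the grip force at its end, in the units of the state.
- manip.read_state(): the state, without advancing time (a new reading comes with each control period).
- manip.camera(name): name is "scene" or "top" or "wrist"; returns a dict with "frame" (384x512x3 uint8, red, green, blue), "range_z" (384x512 float32, mm along the optical axis (not along the pixel's ray), 0 where there is no reading), "vfov" (degrees; the focal length in pixels is half the picture's height over the tangent of half this angle, whatever the lens; pixels are square), "cx", "cy" (the principal point, pixels), "cam_to_world" (4x4, takes a point from camera to world coordinates). Camera axes: x right, y down, z forward; pixel columns grow to the right and rows downward; lengths in mm; the calibration is good to about 2 mm. A picture is of the moment at which its call begins.
- manip.sign_off(): hands the job in; it is judged then, once.
The state is a dict: "clock": time; "joints": joint angles; "qd": joint speeds; "effort": joint torques, N m; "eef_pos": TCP position; "eef_rot": TCP orientation; "wrist_force": force on the tool from outside, world axes, zero at the start; "moment": the same for the moment, N m; "finger_gap": finger opening in mm; "finger_force": force on a finger pad.
Only numpy, scipy, OpenCV 4.12 (cv2) and the standard library are available. Lean on these libraries where they do the work, as an engineer would, in place of code of your own. Each camera call takes 0.05 s, during which the arm holds its last target. There are 200 camera calls.

TASK

Pull the sample tube straight up out of the small spring-clip stand, where two spring balls hold it by its collar, then put its tip into the cup of the small vortex mixer and press the spring-loaded cup half-way down (about 7 mm of its 14 mm travel), with the tube upright; never bottom the cup out. Finish while still holding the tube pressed there: do not let go. Leave the black canister and the black filter cube where they stand.

Things in the scene. Friction and masses are not known exactly. Their poses are not given: they have to be found in the camera images.
- tube_center (a point): Centre (half-way up) of the loose capped sample tube: 98 mm long, clear body about 16 mm across, pointed tip at the bottom, screw cap on top; weighs about 20 g. z along the tube towards the cap: the tip is 49 mm below this point, the cap is 20 mm across and from 29 to 49 mm above it. A white collar ring, 24 mm across, 6 mm high, sits on the body with its top 7 mm below this point. Grip the cap.
- stand: Fixed stand 56 x 56 mm, 58 mm high; origin at the centre of its underside, z up. The tube stands upright on its axis (within 3 degrees), tip 6 mm and cap 84 to 104 mm above the bench. Two spring balls on its top plate snap over the tube's collar: pulling it straight up takes some 5 to 10 N over the first 5 mm, then it is free. The tip leaves the stand when the tube is 60 mm higher.
- mixer_top (a point): Centre of the top face of the fixed vortex mixer's housing (104 x 96 mm, white, standing on four feet), 56 mm above the bench; the cup stands on its axis. z up; +x points to the gauge post, 30 mm from the axis and 4 mm thick, up to 96 mm above the bench, whose long black middle mark is level with the cup's rim when the cup is half-way down.
- cup_floor (a point): Centre of the inner floor of the mixer's black cup, 78 mm above the bench when the cup is up; it goes down with the cup. The cup is open at the top: 40 mm across outside, inside about 28 mm across and 14 mm deep; its rim is 92 mm above the bench when up.
- cup (a joint): How far the cup is pressed down, in m: 0 = up, 0.007 = half-way, 0.014 = bottomed. Its spring resists with about 2.5 N at first, 6 N half-way and 9.5 N at the bottom.
- canister: Black cylindrical canister with a ribbed lid, loose, 41 mm across and 57 mm high; origin at the centre of its underside. Leave it alone. It stands between stand and mixer, which are to its left and right, either way round. Beyond it, from about x = 0.63 m on and from y = -0.1 to 0.2 m, rises a tall shelf unit: swing the arm round short of it.
- cube: Black filter cube, loose, 45 x 44 mm and 34 mm high; origin at the centre of its underside. Leave it alone.
Not all that is in view belongs to the job. What is shaped like the part that bears mixer_top but yellow is not meant.

How it is judged (in metres and radians):
On the way:
1. the tube has been pulled up out of the stand and is held clear of it and of the mixer (z of tube_center in the frame of stand above 0.11 m and contact force between tube and the fingers above 0.5 N and contact force between tube and mixer below 0.1 N), for 0.1 s.
At the end, for the whole second after the job is handed in: Through the last second the tube, gripped by the fingers and within 15 degrees of upright with its tip in the cup, keeps the cup pressed 4 to 10 mm down (half-way is 7 mm), at rest, and the robot itself does not touch the mixer (value of joint cup between 0.004 and 0.01 m and contact force between tube and cup above 2 N and contact force between each of the arm, the fingers and mixer below 0.5 N and contact force between tube and the fingers above 1 N and horizontal distance between tube_center and cup_floor below 0.022 m and angle between tube_center's own z axis and vertical below 0.26 rad and z of tube_center in the frame of cup_floor between 0.04 and 0.056 m and linear speed of tube below 0.02 m/s); the arm keeps its last pose, push and grip.
It fails at once if the cup is bottomed out (pressed more than 13 mm) (value of joint cup above 0.013 m).
It fails at once if the cup is pressed by the gripper or arm (contact force between any of the fingers, the arm and cup above 2 N).
It fails at once if the canister or the filter cube is moved more than 15 mm (distance of any of canister, cube from where it was at the start of the episode above 0.015 m).
It also fails if it takes over 38 s, if anything falls off the work surface, if the arm or the gripper's body presses on something with over 40 N, if the wrist force passes 120 N, or if a joint passes its speed limit or range.

## Working session

There is one attempt and no reset: what is moved stays moved. The work goes in short steps, Python scripts to look and compute and a tool call to move; the robot and the scene stay as the last step left them, time stands still between calls to the robot, and variables do not carry over. Pictures are saved under pics/ and viewed, at most 10 in all, crops included, and the job is handed in when it is done.

Besides the shell and the picture viewer there is one more tool, called after "Request:" by a JSON object that holds its "fn" and its "kwargs", one argument or row to a line. servo_tool: Moves the arm, as the interface text tells. Its arguments: {"type":"object","properties":{"motion":{"type":"array"},"newtons":{"type":"number"}},"required":["motion"]}

```bash
mkdir -p pics; cat > h.py <<'E'
import numpy as np, cv2
from cell import manip
def cam(n):
    c=manip.camera(n); f=192/np.tan(np.radians(c["vfov"])/2); c["f"]=f
    v,u=np.mgrid[0:384,0:512]; z=c["range_z"]
    P=np.stack([(u-c["cx"])/f*z,(v-c["cy"])/f*z,z,np.ones_like(z)],-1)@np.array(c["cam_to_world"]).T
    P[z==0]=np.nan; c["P"]=P[...,:3]; return c
E
python3 - <<'E'
from h import *
for n in("scene","top"):
    c=cam(n); np.savez(n,P=c["P"],F=c["frame"],T=c["cam_to_world"],f=c["f"],c=[c["cx"],c["cy"]])
    print(n,np.round(c["cam_to_world"],2).tolist(),c["f"])
    cv2.imwrite(f"pics/{n}.png",cv2.resize(c["frame"][...,::-1],(768,576)))
print(manip.read_state())
E
```

```text
scene [[0.96, -0.13, 0.26, 216.41], [-0.29, -0.47, 0.83, -997.04], [0.01, -0.87, -0.49, 704.91], [0.0, 0.0, 0.0, 1.0]] 491.5098859860876
top [[0.02, -0.99, 0.15, 405.0], [-1.0, -0.01, 0.01, 15.99], [-0.01, -0.15, -0.99, 1152.43], [0.0, 0.0, 0.0, 1.0]] 377.17937445577047
{'clock': 0.1, 'joints': array([-1.23257555e+00,  3.00418728e-01,  1.52150696e+00,  2.73885301e-05,
        1.32073122e+00, -6.66247064e-02]), 'qd': array([-0.00174485, -0.00025623, -0.00022664, -0.00047297,  0.00050174,
       -0.0002193 ]), 'effort': array([ 1.55457914e-03, -5.32649946e+01, -3.53286195e+01,  7.10146339e-02,
        2.34560575e-02, -6.10813800e-05]), 'eef_pos': array([ 216.54412137, -505.31741514,  204.94642248]), 'eef_rot': array([-3.14053253e+00, -9.73234356e-05,  4.04838635e-01]), 'wrist_force': array([ 0.23302697,  0.73438896, -0.8165691 ]), 'moment': array([-0.00369807, -0.02086209,  0.03289729]), 'finger_force': 0.0, 'finger_gap': 94.2164324453966}
```

View pics/scene.png

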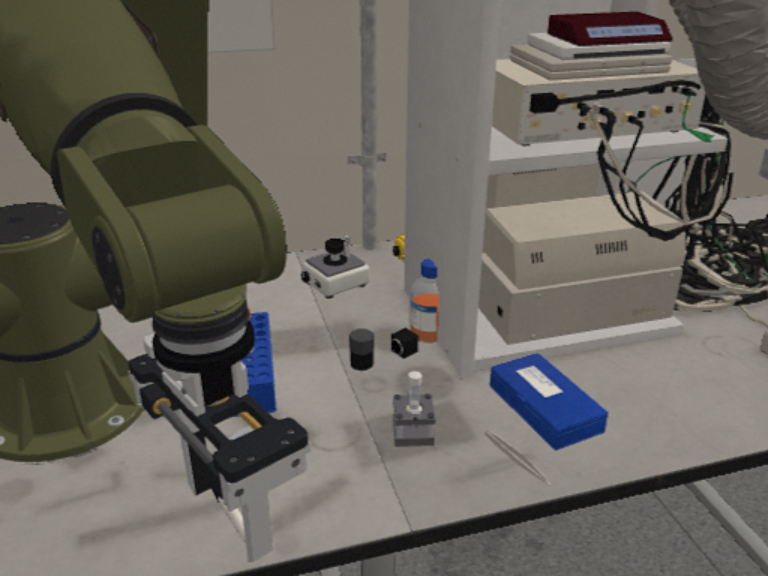

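View pics/top.png

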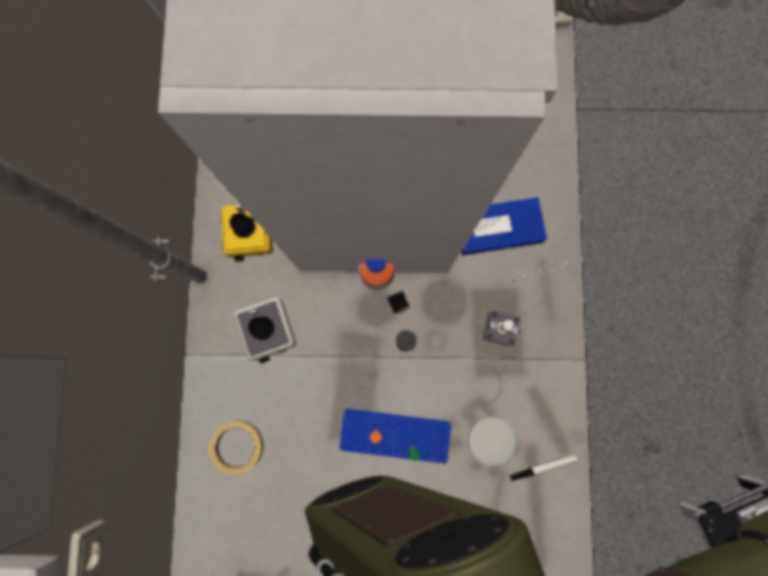

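The scene view shows the stand at (414,415) with the tube cap at (415,378), the white mixer at (335,268) with its cup at (335,246), and the canister at (361,348). In the top view the stand is at (502,328), the mixer cup at (261,327) and the canister at (406,341).

```bash
python3 - <<'E'
import numpy as np,cv2
s=np.load("scene.npz");P=s["P"];t=np.load("top.npz");Q=t["P"]
def blob(P,u0,v0,r,zlo,zhi,lab):
    p=P[v0-r:v0+r,u0-r:u0+r].reshape(-1,3);p=p[(p[:,2]>zlo)&(p[:,2]<zhi)]
    if len(p)==0: print(lab,"none");return
    print(lab,len(p),"mean",p.mean(0).round(1),"min",p.min(0).round(0),"max",p.max(0).round(0))
    print("   rect",[np.round(a,1) for a in cv2.minAreaRect(p[:,:2].astype(np.float32))])
# scene px = view/1.5
blob(P,277,252,14,97,125,"S captop");blob(P,277,258,20,80,125,"S cap");blob(P,277,275,22,50,62,"S standtop")
blob(P,223,163,20,80,125,"S cup/post");blob(P,223,180,30,50,60,"S mixtop")
blob(P,241,232,16,50,65,"S can");blob(P,269,229,12,28,40,"S cube")
blob(Q,335,217,14,94,125,"T captop");blob(Q,335,219,18,50,64,"T stand")
blob(Q,174,218,22,84,125,"T cup");blob(Q,175,219,30,48,62,"T mix");blob(Q,271,227,12,50,65,"T can");blob(Q,265,201,12,28,42,"T cube")
im=s["F"][130:210,180:260,::-1];im2=t["F"][185:255,140:210,::-1];im3=s["F"][235:305,240:310,::-1]
cv2.imwrite("pics/crop.png",np.hstack([cv2.resize(i,(260,260),interpolation=2) for i in(im,im2,im3)]))
E
```

```text
S captop 60 mean [ 489.8 -211.2  102.1] min [ 481. -220.   97.] max [ 500. -201.  106.]
   rect [array([ 490.4, -209.8]), array([17.9, 18.4]), np.float64(8.0)]
S cap 109 mean [ 489.4 -212.5   96.3] min [ 481. -220.   81.] max [ 500. -201.  106.]
   rect [array([ 489.9, -210. ]), array([19.1, 18.4]), np.float64(22.8)]
S standtop 136 mean [ 487.5 -218.2   53.7] min [ 457. -243.   50.] max [ 521. -180.   62.]
   rect [array([ 489.4, -211.8]), array([58.8, 53.3]), np.float64(76.7)]
S cup/post 129 mean [485.9 263.7  87.7] min [456. 233.  80.] max [516. 429.  98.]
   rect [array([487., 332.]), array([ 52.2, 197. ]), np.float64(2.6)]
S mixtop 427 mean [481.7 281.1  54. ] min [422. 206.  50.] max [605. 436.  60.]
   rect [array([485. , 315.7]), array([226.4, 183.4]), np.float64(73.3)]
S can 158 mean [462.1 -24.7  56.5] min [443. -42.  50.] max [482.  -0.  62.]
   rect [array([463.7, -21.3]), array([43. , 38.6]), np.float64(45.6)]
S cube 150 mean [541.3  -7.3  33.3] min [519. -26.  28.] max [575.  27.  38.]
   rect [array([551.8,  -2.2]), array([61. , 38.2]), np.float64(25.3)]
T captop 40 mea
[... 197 characters left out ...]
-238.   50.] max [ 521. -174.   63.]
   rect [array([ 488.6, -205.1]), array([59.2, 55.2]), np.float64(77.4)]
T cup 99 mean [483.4 262.9  91.8] min [462. 243.  84.] max [510. 280.  98.]
   rect [array([485.7, 261.2]), array([37.3, 47.2]), np.float64(86.4)]
T mix 669 mean [478.9 258.2  53.6] min [424. 210.  48.] max [533. 313.  61.]
   rect [array([482.4, 259.5]), array([96.3, 87.5]), np.float64(23.7)]
T can 154 mean [461.  -17.8  57.5] min [442. -37.  53.] max [480.   0.  64.]
   rect [array([461.3, -18.4]), array([37.6, 37.8]), np.float64(0.5)]
T cube 139 mean [539.9  -1.5  34.4] min [520. -23.  28.] max [575.  34.  42.]
   rect [array([549.1,   3.9]), array([59.6, 35.2]), np.float64(31.1)]
```

View pics/crop.png

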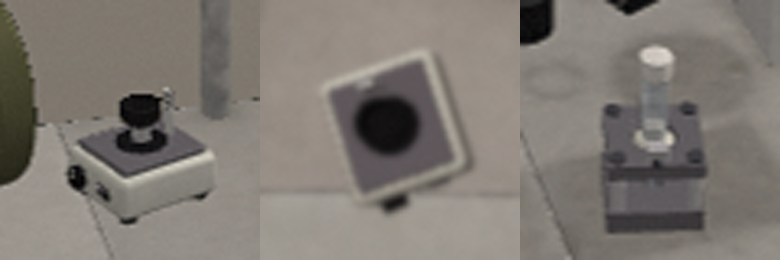

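Both views agree to about 7 mm. The cap is near (490,-208), the cup near (485,261), and both heights match the given sizes. I'll move over the stand with the fingers open and look with the wrist camera.

Request:
{"fn": "servo_tool", "kwargs": {
  "motion": [
    [[0.546, 0.596, 0, 0, 0, 0.2435, 0], [0.546, 0.596, 0, 0, 0, 0.2435, 0], [0.546, 0.596, 0, 0, 0, 0.2435, 0], [0.546, 0.596, 0, 0, 0, 0.2435, 0], [0.546, 0.596, 0, 0, 0, 0.2435, 0], [0.546, 0.596, 0, 0, 0, 0.2435, 0], [0.546, 0.596, 0, 0, 0, 0.2435, 0], [0.546, 0.596, 0, 0, 0, 0.2435, 0], [0.546, 0.596, 0, 0, 0, 0.2435, 0], [0.546, 0.596, 0, 0, 0, 0.2435, 0]]
  ]
}}

```text
clock: 1.1
eef_pos: [489.9, -206.6, 205.0]
eef_rot: [-3.141, -0.0, 1.172]
wrist_force: [0.2, 0.2, -0.3]
finger_gap: 94.3
finger_force: 0.0
```

```bash
python3 - <<'E'
from h import *
c=cam("wrist"); st=manip.read_state(); print(st["eef_pos"],st["eef_rot"],st["joints"].round(2),st["wrist_force"])
print(np.round(c["cam_to_world"],2).tolist(),c["f"])
P=c["P"];z=P[...,2]
for lo,hi in((97,110),(54,63)):
    m=(z>lo)&(z<hi)&(abs(P[...,0]-490)<45)&(abs(P[...,1]+208)<45)
    p=P[m]
    if len(p): print(lo,len(p),p.mean(0),np.median(p,0),[np.round(a,1) for a in cv2.minAreaRect(p[:,:2].astype(np.float32))])
cv2.imwrite("pics/w1.png",c["frame"][...,::-1])
E
```

```text
[ 489.32084997 -207.60220152  205.09225999] [-3.14080863e+00  1.31360615e-04  1.17052314e+00] [-0.47  0.26  1.57 -0.    1.31 -0.07] [-0.66717455 -0.30910504  0.99793792]
[[0.92, -0.37, -0.11, 523.37], [-0.39, -0.88, -0.27, -129.52], [-0.0, 0.29, -0.96, 384.09], [0.0, 0.0, 0.0, 1.0]] 293.0113687041902
97 303 [ 490.63030291 -206.97906831  102.37599618] [ 490.75805913 -206.92303244  102.60609865] [array([ 490.4, -207.7]), array([19.3, 18.2]), np.float64(66.9)]
54 171 [ 491.33167112 -201.18333505   57.85630619] [ 491.85446089 -190.83716792   57.83887042] [array([ 489.8, -209.4]), array([54.4, 14.4]), np.float64(76.1)]
```

View pics/w1.png

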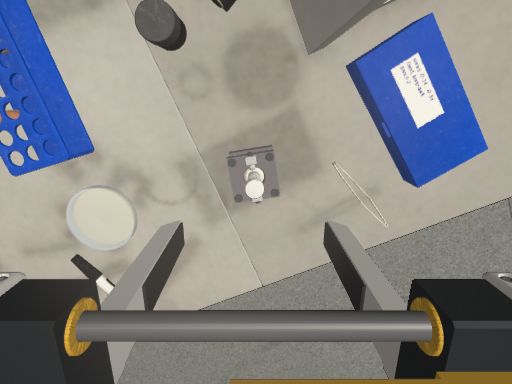

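The wrist view shows the white cap at (255,187), centred between the fingers. Measured position is (490.5,-207.5,103), as expected, so I'll descend and grip.

Request:
{"fn": "servo_tool", "kwargs": {
  "motion": [
    [[0.001, 0, -0.08, 0, 0, 0, 0], [0.001, 0, -0.15, 0, 0, 0, 0], [0.001, 0, -0.2, 0, 0, 0, 0], [0.001, 0, -0.24, 0, 0, 0, 0], [0.001, 0, -0.26, 0, 0, 0, 0], [0.001, 0, -0.26, 0, 0, 0, 0.8], [0.001, 0, -0.26, 0, 0, 0, 1], [0.001, 0, -0.26, 0, 0, 0, 1], [0.001, 0, -0.26, 0, 0, 0, 1], [0.001, 0, -0.26, 0, 0, 0, 1]]
  ],
  "newtons": 35
}}

```text
clock: 2.15
eef_pos: [490.3, -207.6, 76.0]
eef_rot: [3.141, 0.0, 1.17]
wrist_force: [-0.3, 0.7, 0.4]
finger_gap: 57.7
finger_force: 0.0
```

Request:
{"fn": "servo_tool", "kwargs": {
  "motion": [
    [[0, 0, 0, 0, 0, 0, 1], [0, 0, 0, 0, 0, 0, 1], [0, 0, 0, 0, 0, 0, 1], [0, 0, 0, 0, 0, 0, 1], [0, 0, 0, 0, 0, 0, 1]]
  ]
}}

```text
clock: 2.65
eef_pos: [490.1, -207.6, 75.4]
eef_rot: [-3.142, 0.0, 1.17]
wrist_force: [-0.5, 0.8, 0.0]
finger_gap: 19.4
finger_force: 35.0
```

Gripped at 19.4 mm, which is the cap. Next I'll pull straight up, slowly at first.

Request:
{"fn": "servo_tool", "kwargs": {
  "motion": [
    [[0, 0, 0, 0, 0, 0, 1], [0, 0, 0.006, 0, 0, 0, 1], [0, 0, 0.012, 0, 0, 0, 1], [0, 0, 0.02, 0, 0, 0, 1], [0, 0, 0.04, 0, 0, 0, 1], [0, 0, 0.08, 0, 0, 0, 1], [0, 0, 0.13, 0, 0, 0, 1], [0, 0, 0.2, 0, 0, 0, 1], [0, 0, 0.26, 0, 0, 0, 1], [0, 0, 0.26, 0, 0, 0, 1]]
  ]
}}

```text
clock: 3.65
eef_pos: [491.5, -208.2, 210.5]
eef_rot: [3.134, 0.0, 1.17]
wrist_force: [-0.1, 0.4, 0.8]
finger_gap: 19.0
finger_force: 35.0
```

```bash
python3 - <<'E'
from h import *
c=cam("wrist"); st=manip.read_state(); print(st["eef_pos"],st["wrist_force"],st["finger_gap"])
s=cam("scene");P=s["P"]
m=(abs(P[...,0]-490)<25)&(abs(P[...,1]+208)<25)&(P[...,2]>112)&(P[...,2]<184);p=P[m]
for z in range(112,184,6):
    q=p[(p[:,2]>=z)&(p[:,2]<z+6)]
    if len(q):print(z,len(q),q.mean(0).round(1),np.ptp(q,0).round(0))
cv2.imwrite("pics/l1.png",np.hstack([cv2.resize(c["frame"][120:,130:400,::-1],(400,390)),cv2.resize(s["frame"][150:320,190:360,::-1],(390,390))]))
E
```

```text
[ 490.76521287 -207.83387584  207.91424554] [-0.07789753  0.86467514  0.53645229] 19.165058142526643
136 3 [ 491.5 -211.5  140.4] [3. 2. 1.]
142 9 [ 490.6 -212.5  145. ] [10.  7.  4.]
148 13 [ 490.1 -214.5  151.3] [10.  7.  5.]
154 20 [ 489.3 -213.7  157.5] [15.  9.  6.]
160 19 [ 489.4 -213.9  163.3] [13. 12.  6.]
166 19 [ 489.9 -213.9  169. ] [12. 11.  5.]
172 12 [ 489.6 -217.   176. ] [15.  9.  5.]
178 39 [ 489.5 -214.4  180. ] [22. 20.  6.]
```

View pics/l1.png

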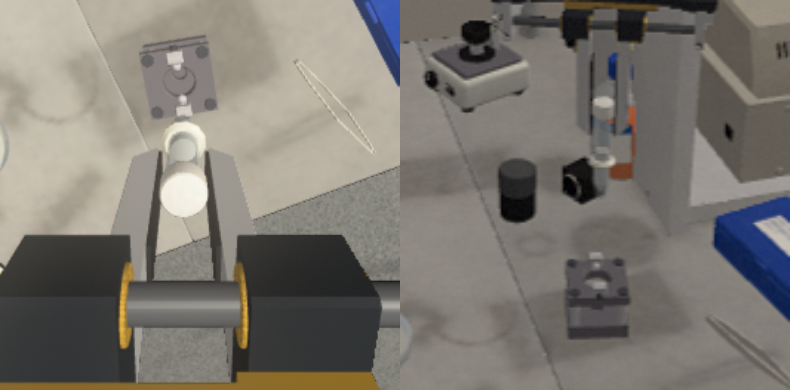

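The tube is out and upright: both views show it held between the fingers with the stand empty below. Next I'll swing over, keeping short of the shelf, and stop just before the cup to look.

Request:
{"fn": "servo_tool", "kwargs": {
  "motion": [
    [[-0.03, 0.06, 0.01, 0, 0, 0, 1], [-0.06, 0.14, 0.02, 0, 0, 0, 1], [-0.07, 0.23, 0.02, 0, 0, 0, 1], [-0.07, 0.32, 0.02, 0, 0, 0, 1], [-0.07, 0.41, 0.02, 0, 0, 0, 1], [-0.07, 0.5, 0.02, 0, 0, 0, 1], [-0.07, 0.59, 0.02, 0, 0, 0, 1], [-0.07, 0.68, 0.02, 0, 0, 0, 1], [-0.05, 0.76, 0.02, 0, 0, 0, 1], [-0.03, 0.8, 0.02, 0, 0, 0, 1]]
  ]
}}

```text
clock: 4.75
eef_pos: [474.4, 195.2, 214.4]
eef_rot: [-3.14, 0.001, 1.172]
wrist_force: [-0.3, -1.0, -0.5]
finger_gap: 18.9
finger_force: 35.0
```

Request:
{"fn": "servo_tool", "kwargs": {
  "motion": [
    [[0.01, 0.04, 0, 0, 0, 0, 1], [0.02, 0.066, 0, 0, 0, 0, 1], [0.02, 0.066, 0, 0, 0, 0, 1], [0.02, 0.066, 0, 0, 0, 0, 1], [0.02, 0.066, 0, 0, 0, 0, 1], [0.02, 0.066, 0, 0, 0, 0, 1]]
  ]
}}

```text
clock: 5.35
eef_pos: [485.1, 224.7, 215.6]
eef_rot: [3.141, -0.0, 1.169]
wrist_force: [-0.4, 0.5, -0.9]
finger_gap: 19.4
finger_force: 35.0
```

```bash
python3 - <<'E'
from h import *
c=cam("wrist"); st=manip.read_state(); print(st["eef_pos"],st["eef_rot"],st["wrist_force"],st["joints"].round(2))
P=c["P"];z=P[...,2]
near=(abs(P[...,0]-485)<75)&(abs(P[...,1]-261)<75)
for lo,hi in((88,95),(74,81),(53,60)):
    p=P[(z>lo)&(z<hi)&near]
    if len(p): print(lo,len(p),p.mean(0).round(1),[np.round(a,1) for a in cv2.minAreaRect(p[:,:2].astype(np.float32))],np.round(cv2.minEnclosingCircle(p[:,:2].astype(np.float32))[0],1))
# tube in hand
e=st["eef_pos"];m=(np.hypot(P[...,0]-e[0],P[...,1]-e[1])<25)&(z>e[2]-75)&(z<e[2]+25)
for h in range(-72,20,8):
    q=P[m&(z>=e[2]+h)&(z<e[2]+h+8)]
    if len(q):print(h,len(q),(q.mean(0)-e).round(1),np.ptp(q,0).round(0))
cv2.imwrite("pics/w2.png",c["frame"][...,::-1])
E
```

```text
[485.10915876 224.85320092 215.63733264] [ 3.14138385e+00 -1.57451940e-04  1.16899204e+00] [ 0.00886049 -0.21907261 -0.26225213] [ 0.37  0.26  1.55 -0.    1.33  0.77]
88 549 [482.2 260.4  91.5] [array([486.9, 259.4]), array([38.5, 48.5]), np.float64(83.1)] [487.6 262.3]
74 441 [481.4 259.5  78.2] [array([485.8, 266. ]), array([41.6, 25.3]), np.float64(55.7)] [489.7 263.9]
53 1794 [483.6 264.4  54. ] [array([481.8, 260.3]), array([85.1, 77.7]), np.float64(20.2)] [481.8 259.8]
-64 6 [  1.    3.1 -61.4] [4. 3. 6.]
-56 25 [  2.4   4.3 -50.6] [11.  6.  7.]
-48 8 [  1.9   5.  -47.3] [8. 3. 2.]
-40 6 [  3.    7.4 -32.6] [18.  7.  1.]
-32 337 [  1.7   3.2 -29.1] [24. 22.  8.]
-24 80 [  2.2   4.5 -20. ] [14.  8.  8.]
-16 86 [  2.3   4.6 -11.6] [13. 10.  8.]
-8 95 [ 2.5  4.9 -3.5] [23. 14.  8.]
0 230 [3.  5.6 4.2] [37. 22.  8.]
8 278 [ 3.6  7.  12.3] [40. 19.  8.]
16 401 [ 3.6  7.  20.1] [40. 28.  8.]
```

View pics/w2.png

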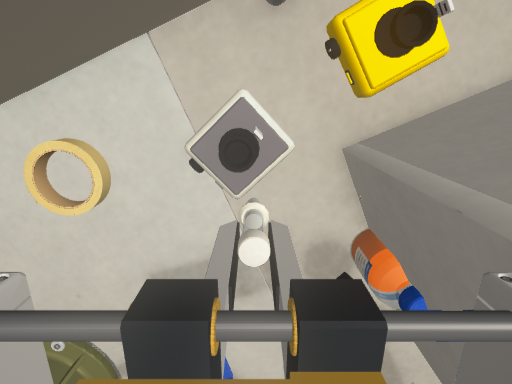

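The wrist view shows the cup at (239,150) on the white mixer, with the tube at (254,230) between the pads. The cup axis is (482,260), floor 78 and rim 91.5, matching the given heights. The tip is about 69 mm below the TCP, so contact is expected at TCP z of about 147. I'll centre and lower to just above that.

Request:
{"fn": "servo_tool", "kwargs": {
  "motion": [
    [[-0.006, 0.04, 0, 0, 0, 0, 1], [-0.006, 0.07, 0, 0, 0, 0, 1], [-0.006, 0.07, 0, 0, 0, 0, 1], [-0.006, 0.07, -0.03, 0, 0, 0, 1], [-0.006, 0.07, -0.06, 0, 0, 0, 1], [-0.006, 0.07, -0.08, 0, 0, 0, 1], [-0.006, 0.07, -0.1, 0, 0, 0, 1], [-0.006, 0.07, -0.11, 0, 0, 0, 1], [-0.006, 0.07, -0.12, 0, 0, 0, 1], [-0.006, 0.07, -0.12, 0, 0, 0, 1]]
  ]
}}

```text
clock: 6.4
eef_pos: [482.0, 260.4, 155.1]
eef_rot: [-3.141, 0.0, 1.17]
wrist_force: [-0.1, 0.7, 0.3]
finger_gap: 19.1
finger_force: 35.0
```

```bash
python3 - <<'E'
from h import *
st=manip.read_state(); print(st["eef_pos"],st["wrist_force"])
s=cam("scene")
cv2.imwrite("pics/s2.png",cv2.resize(s["frame"][100:220,150:310,::-1],(800,600),interpolation=2))
E
```

```text
[482.01826183 260.35271791 155.07340085] [-0.10084528  0.73206642  0.26358697]
```

View pics/s2.png

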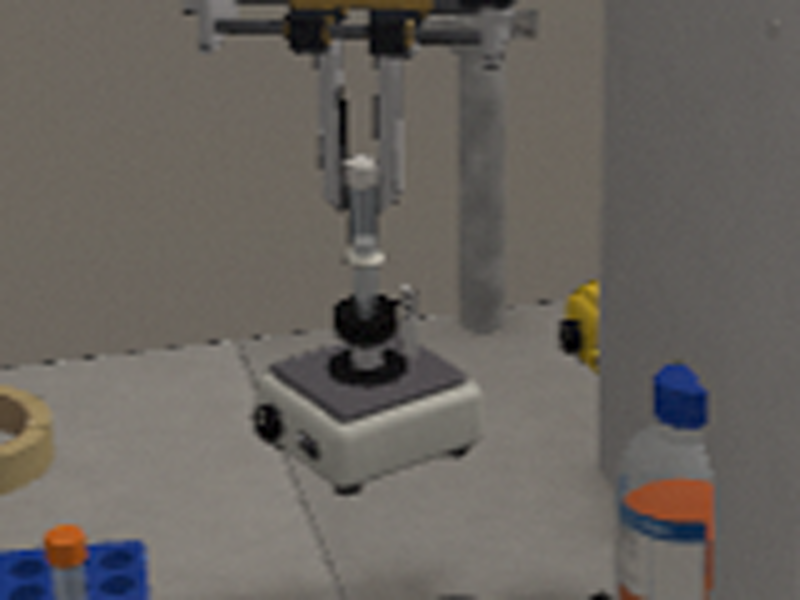

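The tube stands upright over the cup with its tip inside the rim at (365,305), and there is no contact force yet. I'll press down in small steps while reading the force.

Request:
{"fn": "servo_tool", "kwargs": {
  "motion": [
    [[0, 0, -0.006, 0, 0, 0, 1], [0, 0, -0.012, 0, 0, 0, 1], [0, 0, -0.012, 0, 0, 0, 1], [0, 0, -0.012, 0, 0, 0, 1]]
  ]
}}

```text
clock: 6.85
eef_pos: [482.1, 260.5, 149.5]
eef_rot: [-3.142, 0.0, 1.17]
wrist_force: [0.1, 0.2, 0.4]
finger_gap: 18.8
finger_force: 35.0
```

Request:
{"fn": "servo_tool", "kwargs": {
  "motion": [
    [[0, 0, -0.006, 0, 0, 0, 1], [0, 0, -0.006, 0, 0, 0, 1], [0, 0, -0.006, 0, 0, 0, 1]]
  ]
}}

```text
clock: 7.15
eef_pos: [482.2, 260.5, 146.6]
eef_rot: [3.141, -0.0, 1.17]
wrist_force: [0.2, 0.0, 1.8]
finger_gap: 19.2
finger_force: 35.0
```

Request:
{"fn": "servo_tool", "kwargs": {
  "motion": [
    [[0, 0, -0.006, 0, 0, 0, 1], [0, 0, -0.006, 0, 0, 0, 1], [0, 0, -0.006, 0, 0, 0, 1]]
  ]
}}

```text
clock: 7.45
eef_pos: [482.2, 260.5, 143.6]
eef_rot: [3.141, -0.0, 1.17]
wrist_force: [0.1, -0.0, 3.1]
finger_gap: 18.9
finger_force: 35.0
```

Request:
{"fn": "servo_tool", "kwargs": {
  "motion": [
    [[0, 0, -0.006, 0, 0, 0, 1], [0, 0, -0.006, 0, 0, 0, 1], [0, 0, -0.006, 0, 0, 0, 1], [0, 0, -0.006, 0, 0, 0, 1]]
  ]
}}

```text
clock: 7.85
eef_pos: [482.2, 260.5, 140.6]
eef_rot: [3.141, -0.0, 1.17]
wrist_force: [1.1, -1.0, 5.1]
finger_gap: 19.3
finger_force: 35.0
```

```bash
python3 - <<'E'
from h import *
F=[]
for i in range(8):
    s=cam("scene");F.append(manip.read_state()["wrist_force"][2])
    if i==0: w=cam("wrist")
print(np.mean(F),np.std(F),manip.read_state()["eef_pos"])
for n,c in(("s",s),("w",w)):
    P=c["P"];d=np.hypot(P[...,0]-482,P[...,1]-260);z=P[...,2]
    m=(d>13.5)&(d<21)&(z>75)&(z<100);print(n,m.sum(),np.percentile(z[m],[25,50,75,90]) if m.sum() else "")
cv2.imwrite("pics/s3.png",np.hstack([cv2.resize(s["frame"][140:185,200:260,::-1],(400,300),interpolation=2),cv2.resize(w["frame"][120:270,160:360,::-1],(400,300))]))
E
```

```text
4.87539862116297 0.45752373486010867 [482.13281592 260.44141226 140.45847794]
s 65 [78.85865027 82.28772417 85.08583129 86.59069895]
w 642 [84.22106525 85.21083737 85.75865562 86.2528348 ]
```

View pics/s3.png

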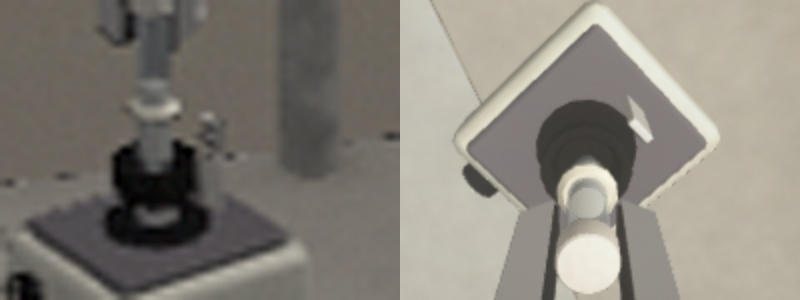

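The pictures show the tube upright with its tip in the cup at (155,165), and the cup lowered. The rim is at 85.2 mm, down from 91.5, so it is pressed about 6.3 mm. The 4.9 N reading agrees, so I'll hand in.

```bash
python3 -c "
from cell import manip
print(manip.sign_off())"
```

```text
the job is handed in; nothing more can be done
None
```

The tube is out of the stand and held upright in the mixer cup, which is pressed down about 6.5 mm with about 5 N; the job is handed in, but no verdict came back.

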